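Draw the tongs from the charging cube and hold up the orange ear dome

TASK

Pull the spring tongs straight out of the snug sleeve on the charging cube, then use the tongs to pick the orange ear dome out of its tray, never touching that dome with the gripper itself and leaving the white domes, cup, tin, tweezer and bottle where they are. Finish while holding: the program ends with the orange dome still pinched between the tips of the gripped tongs, its underside at least 10 cm above the shelf, and nothing else carrying it.

Things in the scene. Friction and masses are not known exactly. Their poses are not given: they have to be found in the camera images.
- dock: White charging cube, 64 x 64 x 62 mm, fixed, with a small toggle switch on top (79 mm high) and a black sleeve on one side; a 6 mm foot plate, 90 x 80 mm, lies under it. Origin: under the cube's centre, on the shelf. Its x axis points from the cube out through the sleeve: the direction in which the tongs are pulled out. The sleeve reaches from x = 32 to 82 mm, 26 mm wide, 58 mm high.
- sleeve_mouth (a point): Centre of the sleeve's mouth, 45 mm above the shelf, same axes as the cube. The bore runs level along x (18 mm wide, 1 to 2 mm play). A sprung ball on the sleeve's top snaps into a notch of the tongs' heel: it takes a steady pull of roughly 5 to 15 N along x to free them; after about 50 mm of travel they are out.
- tongs: Steel spring tongs, black heel, blue tips, about 60 g, 209 mm long, arms 10 mm high, held level in the sleeve at the start. Origin: on the centre line at mid-height, at the blue finger marks where to grip them (balance point; 83 mm outside the sleeve, 45 mm above the shelf). x points to the tips, y is the closing direction. Grip both arms from above across y at the origin; squeezing closes the tips.
- tongs_hinge (a point): Hinge of the +y arm, 75 mm behind the tongs' origin, same axes. The +y arm is sprung open. The -y arm is fixed to the heel and straight along x: inner face at y = -8 mm, outer face at y = -12 mm. The spring pushes the arms onto the gripper: about 2.4 N fully open, 6.7 N with arms parallel, 9 N shut, so a partly opened gripper still carries the tongs; opened past 36 mm it drops them.
- tongs_arm (a joint): Angle of the hinged +y arm, rad; grows as the tongs open. +0.16: fully open (at rest), tip gap 38 mm, 36 mm over the arms at the grip. 0: arms parallel, tip gap 16 mm, 24 mm over the arms: the tips just hold a dome. -0.10: end stop, tips shut, 16 mm over the arms. Tip gap = 16 + 140 x angle mm; width over the arms at the grip = 24 + 75 x angle mm.
- tongs_tips (a point): Point on the tongs' centre line (y = 0) midway along the blue tips, 65 mm ahead of the tongs' origin, same axes. The tips (22 mm long, 8 mm high, 4 mm thick each, ending 77 mm from the origin) close here; the dome should be here when pinched.
- tray: Pale teal hard silicone ear-dome tray, fixed, 150 x 56 mm, 24 mm high, origin under its centre. x runs along the row of three round pockets at x = -45, 0 and +45 mm (18 mm wide, 4 mm deep, floor 20 mm above the shelf). y runs across the row, roughly towards the charging cube's side; the tongs come in best pointing along the tray's -y, lowered over the dome.
- dome_orange: The orange ear dome to pick: an upright 16 mm diameter cylinder with a round top, 26 mm high (straight sides up to 18 mm), about 12 g, loose in one of the tray's three pockets. Origin: centre of its underside, 20 mm above the shelf at the start; z up.
- dome_white_a: White ear dome, same shape, in another pocket of the tray; leave it there.
- dome_white_b: White ear dome, same shape, in another pocket of the tray; leave it there.
- cup: White ceramic toothbrush cup, 76 mm wide, 100 mm high, loose, origin under its centre; leave alone.
- tin: Round plastic tin with white twist cap, 64 mm wide, 34 mm high, loose, origin under its centre; leave alone.
- tweezer: Small steel tweezer lying flat, about 100 mm long, 10 mm high, origin under its middle; leave alone.
- bottle: Green bottle, 44 mm wide, 120 mm high, loose, origin under its centre; leave alone.
There are look-alikes about, which are no part of the job. Leave any purple or red look-alike of the tongs alone.

How it is judged:
By the outcome, as a careful person would: the job done as asked, in the order asked, and still so for the second after the job is handed in, while the arm keeps its last pose, push and grip.
It also fails if it takes over 48 s, if anything falls off the work surface, if the arm or the gripper's body presses on something with over 40 N, if the wrist force passes 120 N, or if a joint passes its speed limit or range.

ROBOT

A 6-joint arm with a two-finger parallel gripper is mounted at the origin on the work surface. World frame = base frame: x ahead of the robot, y to its left, z up, the work surface at z = 0. Lengths are in m, angles in rad, forces in N, time in s.
With the tool pointing down it reaches from about 0.35 to 0.875 m from the base axis. Payload 4.2 kg.
Tool frame: the origin (TCP) lies at the very end of the fingers, on their centre line; the grasp point (between the pads) lies 19 mm behind it (arm.tcp_to_grasp is the distance from the TCP to the grasp point, in m); z points along the fingers, y is the line along which they close (so a half turn about z gives the same grasp; the last joint's range is limited). The gripper opens to 85 mm and grips with 20 to 120 N. Pads are 22 mm wide; open, the fingers measure 114 mm over their backs; the gripper's body (76 mm by 85 mm) begins 54 mm behind the grasp point. The pads swing forward as they close: fully open they stand 13 mm farther back than shut.
Start: joints at [1.484, 0.385, 0.008, 0, -1.194, -0.259], TCP at [0.212, 0.588, 0.231] pointing down, gripper open.
Joint ranges: [-3.14, 3.14], [-1.21, 2.06], [-1.07, 1.41], [-3.16, 2.05], [-2.99, -0.16], [-3.1, 3.1]. Speed limits (rad/s): [2.79, 2.79, 3.14, 3.14, 3.14, 3.14].

INTERFACE

Orientations are given as a 3x3 rotation matrix whose columns are the frame's x, y, z axes.
In Python, from station import arm gives the robot as it stands.
- The arm moves only by the tool step_arm, never from a script. Its argument "commands" is a list that holds one entry, the list of rows, each a list of 7 numbers: the shift along the tool's x, y, z in units of 50 mm (1.0 is 50 mm), then the turn, a rotation vector about the tool's x, y, z in degrees, then the opening, from -1 (shut) to 1 (fully open), so that 0 is half open. In form: [[[tx, ty, tz, ax, ay, az, fingers], ...]]. A call has 1 to 20 rows; each row shifts and turns the commanded pose from where the row before left it, along the tool's axes as they then stand; what a row does not reach is not made up. A row lasts 1/10 s, in which the tool goes at most 50 mm and 8.59 degrees, less where a joint would pass 70% of its speed; a pose out of reach is approached as far as the arm can. A call is refused whole if a number of a shift passes 1 or a number of a turn 8.59, either way. A call with a gripper value outside its range is refused whole. The fingers move at their own pace and stop on an object; "force" is the grip in N (left out, the last holds). Time passes only in rows, so rows that do not move let the fingers close. It gives the time, the measured TCP pose, the force, the opening and the grip force at its end, in the units of the state.
- arm.sense(): the state, without advancing time (a new reading comes with each control period).
- arm.camera(name): name is "scene" or "top" or "wrist"; returns (picture, depth): 480x640x3 uint8, blue, green, red; 480x640 float32, m along the optical axis (not along the pixel's ray), 0 where there is no reading.
- arm.calibration(name): a dict with "mtx" (3x3 intrinsics, pixels), "R" (3x3) and "t" (3): a world point X has camera coordinates R X + t. Camera axes: x right, y down, z forward; pixel columns grow to the right and rows downward; lengths in m; the calibration is good to about 2 mm. A picture is of the moment at which its call begins: read the wrist's pose just before it. calibration takes no time and is no camera call; for the wrist camera it gives the pose at the moment of the call.
- arm.sign_off(): hands the job in; it is judged then, once.
The state is a dict: "time_s": time; "qpos": joint angles; "joint_velocities": joint speeds; "effort": joint torques, N m; "position": TCP position; "eef_rot": TCP orientation; "contact_force": force on the tool from outside, world axes, zero at the start; "ft_torque": the same for the moment, N m; "finger_gap": finger opening in m; "finger_force": force on a finger pad.
Only numpy, scipy, OpenCV 4.12 (cv2) and the standard library are available. Lean on these libraries where they do the work, as an engineer would, in place of code of your own. Each camera call takes 0.05 s, during which the arm holds its last target. There are 200 camera calls.

## Working session

There is one attempt and no reset: what is moved stays moved. The work goes in short steps, Python scripts to look and compute and a tool call to move; the robot and the scene stay as the last step left them, time stands still between calls to the robot, and variables do not carry over. Pictures are saved under pics/ and viewed, at most 10 in all, crops included, and the job is handed in when it is done.

Besides the shell and the picture viewer there is one more tool, called after ">>>" as name(argument=value, ...), one argument or row to a line, values as JSON. step_arm: Moves the arm, as the interface text tells. Its arguments: {"type":"object","properties":{"commands":{"type":"array"},"force":{"type":"number"}},"required":["commands"]}

```bash
mkdir -p pics; ls; cat > h.py <<'E'
import numpy as np, cv2
from station import arm
def ray(cal,u,v):
    K,R,t=[np.array(cal[k],float) for k in("mtx","R","t")]
    return -R.T@t, R.T@np.linalg.inv(K)@np.array([u,v,1.])
def onplane(cal,u,v,z):
    c,d=ray(cal,u,v); return c+d*(z-c[2])/d[2]
def pt(cal,u,v,dep):
    c,d=ray(cal,u,v); return c+d*dep
def proj(cal,X):
    K,R,t=[np.array(cal[k],float) for k in("mtx","R","t")]
    p=K@(R@np.array(X)+t.ravel()); return p[:2]/p[2]
E
python3 - <<'E'
from h import *
for n in("top","scene"):
    p,d=arm.camera(n); cv2.imwrite(f"pics/{n}0.png",p); np.savez(f"{n}0.npz",p=p,d=d,**arm.calibration(n))
    c=arm.calibration(n); print(n,-np.array(c["R"]).T@np.array(c["t"]).ravel())
s=arm.sense(); print(s["time_s"],s["position"],s["eef_rot"],s["finger_gap"])
E
```

```text
pics
top [ 0.2967778  -0.0390309   0.95496166]
scene [ 0.87159071 -0.44701469  0.8204827 ]
0.1 [0.21164492 0.58752134 0.23033995] [[ 9.40753442e-01 -3.39090930e-01 -5.49409263e-04]
 [-3.39091350e-01 -9.40751519e-01 -1.90659281e-03]
 [ 1.29650732e-04  1.97993368e-03 -9.99998032e-01]] 0.08568352562551296
```

View pics/top0.png

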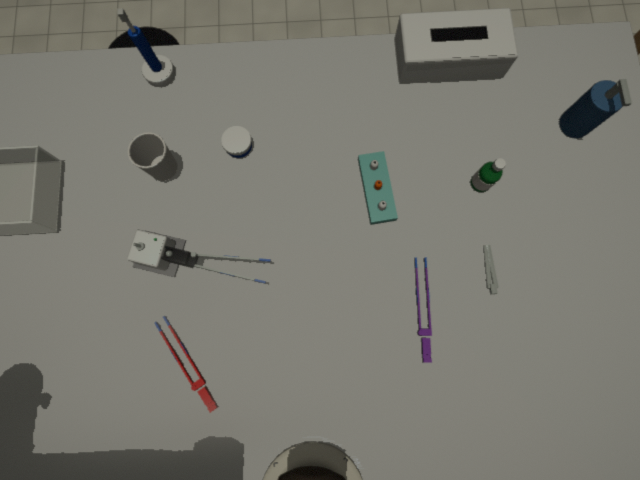

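View pics/scene0.png

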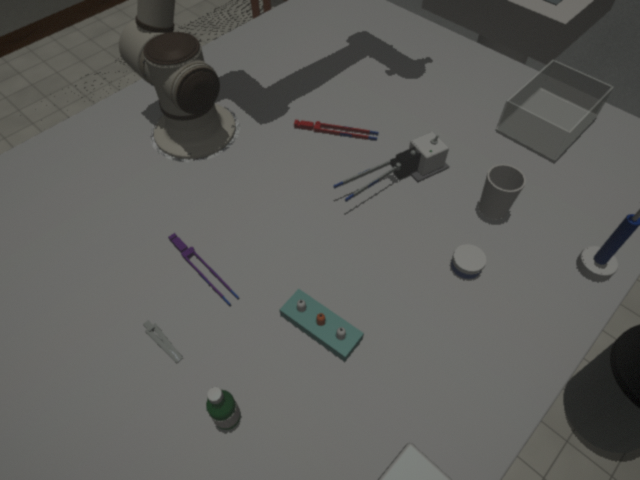

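The top view shows three tongs look-alikes. The grey steel pair with black heel sits in the dock's sleeve at (130–272, 235–285), the red pair is loose at (185,363), and the purple pair is loose at (424,310). The steel pair fits the description: it is the one in the sleeve, with black heel and blue tips. The tray is at (378,187) with the orange dome in its middle pocket at (379,185), and white domes at (375,164) and (383,205). Next I'll measure the dock, tongs and tray, and confirm with one enlarged crop.

```bash
python3 - <<'E'
from h import *
z=np.load("top0.npz"); p=z["p"]; d=z["d"]; cal={k:z[k] for k in("mtx","R","t")}
vv,uu=np.mgrid[:480,:640]
K=cal["mtx"];X=np.stack([(uu-K[0,2])/K[0,0],(vv-K[1,2])/K[1,1],np.ones_like(uu)],-1)*d[...,None]
W=(X-cal["t"].ravel())@cal["R"]; H=W[...,2]
hsv=cv2.cvtColor(p,cv2.COLOR_BGR2HSV)
np.save("hsv.npy",hsv)
# tray
m=cv2.inRange(hsv,(78,60,60),(98,255,255)); m[:, :340]=0;m[:,420:]=0
c=max(cv2.findContours(m,0,2)[0],key=cv2.contourArea); b=cv2.boxPoints(cv2.minAreaRect(c))
P=np.array([onplane(cal,*q,.024) for q in b]); print("tray",P.mean(0),np.linalg.norm(P[1]-P[0]),np.linalg.norm(P[2]-P[1]),P[:,:2])
m=cv2.inRange(hsv,(3,120,60),(20,255,255)); m[:150]=0;m[220:]=0;m[:,:350]=0;m[:,410:]=0
v,u=np.nonzero(m); print("orange px",len(u),u.mean(),v.mean(),onplane(cal,u.mean(),v.mean(),.042),np.median(H[m>0]))
# region tongs
r=(slice(225,300),slice(120,290))
m=cv2.inRange(hsv,(105,60,30),(130,255,255)); k=np.zeros_like(m);k[r]=m[r]
n,l,st,ce=cv2.connectedComponentsWithStats(k)
for i in range(1,n):
    if st[i,4]>4: print("blue",st[i],ce[i],onplane(cal,*ce[i],.049),np.median(H[l==i]))
# cube top
m=((H>.055)&(H<.069)).astype(np.uint8)*255; k=np.zeros_like(m);k[225:280,120:215]=m[225:280,120:215]
n,l,st,ce=cv2.connectedComponentsWithStats(k)
for i in range(1,n):
    if st[i,4]>30:
        b=cv2.boxPoints(cv2.minAreaRect(np.argwhere(l==i)[:,::-1].astype(np.float32)))
        print("hi",st[i],ce[i],[onplane(cal,*q,.062)[:2].round(4) for q in b])
im=cv2.resize(p[225:295,120:290],None,fx=4.7,fy=4.7,interpolation=cv2.INTER_CUBIC)
s=np.load("scene0.npz")["p"][120:225,320:460]
s=cv2.resize(s,(int(140*329/105),329)); 
im=im[:329]; out=np.vstack([cv2.copyMakeBorder(x,0,0,0,799-x.shape[1],0) for x in(im[:290],s[:300])])
cv2.imwrite("pics/crop1.png",out); print(out.shape)
E
```

```text
tray [ 0.59278134 -0.1683934   0.024     ] 0.0578505733772719 0.1524721085839346 [[ 0.66443019 -0.13225327]
 [ 0.67264116 -0.18951817]
 [ 0.52082014 -0.20359371]
 [ 0.51323386 -0.14820847]]
orange px 53 377.8867924528302 184.58490566037736 [ 0.59095925 -0.16757224  0.042     ] 0.04349133509126708
blue [259 259  11   3  24] [264.375 259.625] [0.44678295 0.07047921 0.049     ] 0.048347640455765534
blue [255 279  10   4  17] [259.82352941 280.70588235] [0.40559826 0.08062686 0.049     ] 0.04885262713855686
hi [ 127  230   62   37 1318] [153.18285281 249.4939302 ] [array([0.4605, 0.3383]), array([0.5234, 0.3249]), array([0.4882, 0.2125]), array([0.4262, 0.2275])]
(590, 799, 3)
```

View pics/crop1.png

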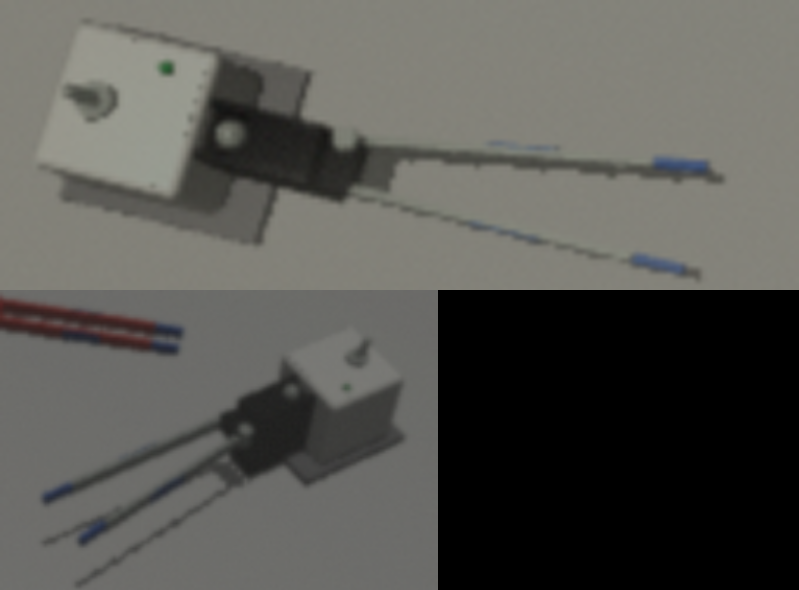

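The crop confirms the steel pair with the black heel, held in the black sleeve, with blue marks and blue tips. The straight lower arm is the fixed -y arm, and the upper one is the hinged +y arm. By dead reckoning the grip origin is near (0.434, 0.140), with tongs x along about -107°. I'll go above it and look from close by.

>>> step_arm(
  commands=[
    [[0.515, 0.495, 0, 0, 0, 0, 1], [0.515, 0.495, 0, 0, 0, 0, 1], [0.515, 0.495, 0, 0, 0, 0, 1], [0.515, 0.495, 0, 0, 0, 0, 1], [0.515, 0.495, 0, 0, 0, 0, 1], [0.515, 0.495, 0, 0, 0, 0, 1], [0.515, 0.495, 0, 0, 0, 0, 1], [0.515, 0.495, 0, 0, 0, 0, 1], [0.515, 0.495, 0, 0, 0, 0, 1], [0.515, 0.495, 0, 0, 0, 0, 1], [0.515, 0.495, 0, 0, 0, 0, 1], [0.515, 0.495, 0, 0, 0, 0, 1], [0.515, 0.495, 0, 0, 0, 0, 1], [0.515, 0.495, 0, 0, 0, 0, 1]],
  ],
)

```text
time_s: 1.5
position: [0.4336, 0.1383, 0.2311]
eef_rot: [[0.941, -0.339, -0.0], [-0.339, -0.941, -0.0], [-0.0, 0.0, -1.0]]
contact_force: [0.8, 1.0, -0.7]
finger_gap: 0.0855
finger_force: 0.0
```

>>> step_arm(
  commands=[
    [[0, 0, 0, 0, 0, 8.5, 1], [0, 0, 0, 0, 0, 8.5, 1], [0, 0, 0, 0, 0, 8.5, 1], [0, 0, 0, 0, 0, 8.5, 1], [0, 0, 0, 0, 0, 8.5, 1], [0, 0, 0, 0, 0, 8.5, 1], [0, 0, 0, 0, 0, 8.5, 1], [0, 0, 0, 0, 0, 8.5, 1], [0, 0, 0, 0, 0, 8.5, 1], [0, 0, 0, 0, 0, 8.5, 1], [0, 0, 0, 0, 0, 2, 1], [0, 0, 0, 0, 0, 0, 1], [0, 0, 0, 0, 0, 0, 1]],
  ],
)

```text
time_s: 2.8
position: [0.4333, 0.1397, 0.2311]
eef_rot: [[-0.288, -0.957, -0.001], [-0.957, 0.288, -0.0], [0.0, 0.0, -1.0]]
contact_force: [-0.3, -0.8, 0.3]
finger_gap: 0.0857
finger_force: 0.0
```

```bash
python3 - <<'E'
from h import *
s=arm.sense(); p,d=arm.camera("wrist"); c=arm.calibration("wrist"); cv2.imwrite("pics/w1.png",p); np.savez("w1.npz",p=p,d=d,**c)
print(s["time_s"],s["position"],s["eef_rot"],s["qpos"])
E
```

```text
2.8 [0.43333235 0.13969788 0.23107934] [[-2.88499527e-01 -9.57479905e-01 -5.04189535e-04]
 [-9.57479969e-01  2.88499666e-01 -2.26994140e-04]
 [ 3.62800840e-04  4.17263678e-04 -9.99999847e-01]] [ 6.70386062e-01  9.24062090e-02 -3.86285943e-01 -1.52480110e-04
 -1.09264028e+00 -9.62975319e-01]
```

View pics/w1.png

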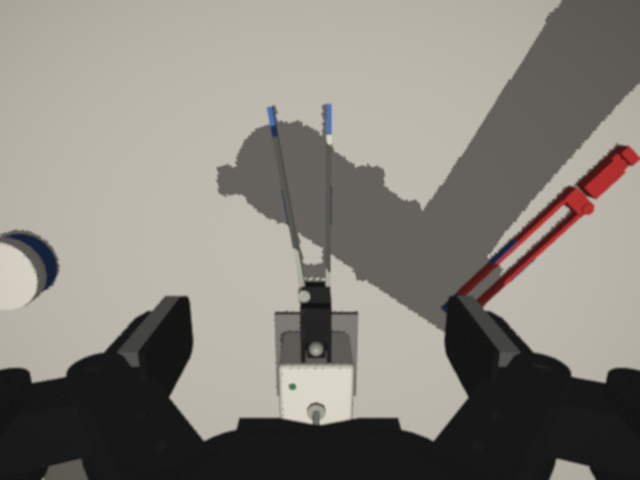

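The wrist view shows the tongs straight ahead: fixed arm tip at (328,118), hinged tip at (272,120), sleeve at (315,310), cube at (315,390). The red look-alike's tip is at (447,305) and needs a clearance check.

```bash
python3 - <<'E'
from h import *
z=np.load("w1.npz"); p=z["p"];d=z["d"]; cal={k:z[k] for k in("mtx","R","t")}
hsv=cv2.cvtColor(p,cv2.COLOR_BGR2HSV)
m=cv2.inRange(hsv,(105,70,30),(130,255,255)); m[260:]=0; m[:,:220]=0; m[:,360:]=0
n,l,st,ce=cv2.connectedComponentsWithStats(m)
for i in range(1,n):
    if st[i,4]>6: print("blue",st[i],ce[i].round(1),onplane(cal,*ce[i],.05).round(4),pt(cal,*ce[i],np.median(d[l==i])).round(4))
# fixed arm edges: rows
g=cv2.cvtColor(p,cv2.COLOR_BGR2GRAY)
T=np.array([[-.288,-.957],[.957,-.288]])
for (u,v,h,nm) in[(280,365,.062,"cubeL"),(353,365,.062,"cubeR"),(302,355,.058,"slL"),(331,355,.058,"slR"),(301,290,.058,"mL"),(330,290,.058,"mR"),(445,305,.012,"red"),(328,104,.05,"tipEndFix"),(316,349,.06,"knob")]:
    print(nm,onplane(cal,u,v,h).round(4),pt(cal,u,v,d[v,u]).round(4))
r=cv2.inRange(hsv,(170,120,60),(180,255,255))|cv2.inRange(hsv,(0,120,60),(8,255,255)); v,u=np.nonzero(r)
P=np.array([onplane(cal,a,b,.01) for a,b in zip(u,v)]); print("red max x,y",P.max(0),P[P[:,1].argmax()])
E
```

```text
blue [326 104   5  30 148] [328.  118.5] [0.4079 0.0807 0.05  ] [0.4078 0.0807 0.0478]
blue [267 107  10  30 164] [271.9 120.8] [0.4482 0.0702 0.05  ] [0.4483 0.0702 0.0483]
cubeL [0.5031 0.2604 0.062 ] [0.5035 0.2611 0.0608]
cubeR [0.4446 0.2781 0.062 ] [0.4449 0.2806 0.0582]
slL [0.4835 0.2591 0.058 ] [0.4833 0.2585 0.0591]
slR [0.4601 0.2661 0.058 ] [0.46   0.2654 0.0593]
mL [0.4667 0.2024 0.058 ] [0.4678 0.2051 0.0512]
mR [0.4443 0.2092 0.058 ] [0.445  0.2122 0.051 ]
red [0.3502 0.274  0.012 ] [0.3492 0.2771 0.0064]
tipEndFix [0.405  0.0708 0.05  ] [0.4049 0.0707 0.0476]
knob [0.4702 0.2559 0.06  ] [0.4696 0.2537 0.0639]
red max x,y [0.33458401 0.28490009 0.01      ] [0.31751312 0.28490009 0.01      ]
```

Tongs x comes out along (-0.289, -0.957), which is the tool's x already. The origin is about (0.436, 0.141): the tip and the cube's front face agree within 2 mm. The red pair is over 10 cm away. I'll descend with the gripper centred at tongs y = -4 mm, so the fixed arm isn't shoved when the tongs are shut.

>>> step_arm(
  commands=[
    [[-0.04, 0.04, 0.5, 0, 0, 0, 1], [0, 0, 0.6, 0, 0, 0, 1], [0, 0, 0.6, 0, 0, 0, 1], [0, 0, 0.6, 0, 0, 0, 1], [0, 0, 0.6, 0, 0, 0, 1], [0, 0, 0.5, 0, 0, 0, 1], [0, 0, 0.4, 0, 0, 0, 1], [0, 0, 0.3, 0, 0, 0, 1], [0, 0, 0, 0, 0, 0, 1], [0, 0, 0, 0, 0, 0, 0], [0, 0, 0, 0, 0, 0, -0.1], [0, 0, 0, 0, 0, 0, -0.3], [0, 0, 0, 0, 0, 0, -0.5], [0, 0, 0, 0, 0, 0, -0.7], [0, 0, 0, 0, 0, 0, -0.7], [0, 0, 0, 0, 0, 0, -0.7], [0, 0, 0, 0, 0, 0, -0.7], [0, 0, 0, 0, 0, 0, -0.7]],
  ],
  force=40,
)

```text
time_s: 4.65
position: [0.4328, 0.1428, 0.0266]
eef_rot: [[-0.289, -0.957, 0.001], [-0.957, 0.289, 0.001], [-0.001, -0.001, -1.0]]
contact_force: [2.3, -0.1, 2.6]
finger_gap: 0.0151
finger_force: 38.3
```

>>> step_arm(
  commands=[
    [[0.06, 0, 0, 0, 0, 0, -0.7], [0.06, 0, 0, 0, 0, 0, -0.7], [0.06, 0, 0, 0, 0, 0, -0.7], [0.06, 0, 0, 0, 0, 0, -0.7], [0.06, 0, 0, 0, 0, 0, -0.7], [0.06, 0, 0, 0, 0, 0, -0.7]],
  ],
)

```text
time_s: 5.25
position: [0.4278, 0.1258, 0.0264]
eef_rot: [[-0.29, -0.957, 0.002], [-0.957, 0.29, 0.002], [-0.002, -0.001, -1.0]]
contact_force: [3.9, 2.4, 1.2]
finger_gap: 0.0152
finger_force: 39.7
```

>>> step_arm(
  commands=[
    [[0.1, 0, 0, 0, 0, 0, -0.7], [0.1, 0, 0, 0, 0, 0, -0.7], [0.1, 0, 0, 0, 0, 0, -0.7], [0.1, 0, 0, 0, 0, 0, -0.7], [0.1, 0, 0, 0, 0, 0, -0.7], [0.1, 0, 0, 0, 0, 0, -0.7], [0.1, 0, 0, 0, 0, 0, -0.7], [0.1, 0, 0, 0, 0, 0, -0.7], [0.1, 0, 0, 0, 0, 0, -0.7], [0.1, 0, 0, 0, 0, 0, -0.7], [0.1, 0, 0, 0, 0, 0, -0.7], [0.1, 0, 0, 0, 0, 0, -0.7], [0, 0, 0, 0, 0, 0, -0.7], [0, 0, 0, 0, 0, 0, -0.7]],
  ],
)

```text
time_s: 6.65
position: [0.4097, 0.0676, 0.0264]
eef_rot: [[-0.289, -0.957, 0.0], [-0.957, 0.289, 0.0], [-0.0, -0.0, -1.0]]
contact_force: [-0.4, -0.0, -0.5]
finger_gap: 0.0148
finger_force: 38.9
```

```bash
python3 - <<'E'
from h import *
s=arm.sense(); p,d=arm.camera("wrist"); c=arm.calibration("wrist"); cv2.imwrite("pics/w2.png",p); np.savez("w2.npz",p=p,d=d,**c)
print(s["time_s"],s["position"],s["contact_force"],s["finger_gap"])
E
```

```text
6.65 [0.40972623 0.06756557 0.02635626] [-0.41647416 -0.01306125 -0.48525142] 0.014791297100516668
```

View pics/w2.png

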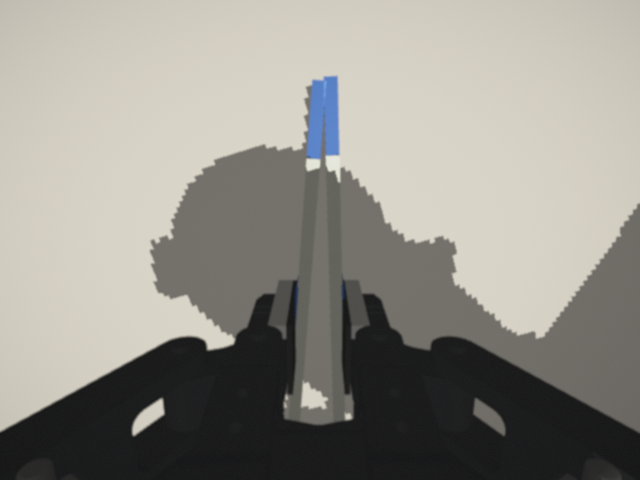

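The tongs are out: their blue tips are at (318,120) and (331,115), shut, with about 79 mm of travel made and no residual force. Now I'll lift, turn parallel to the tray's -y and go over the orange dome.

>>> step_arm(
  commands=[
    [[0, 0, -0.3, 0, 0, 0, -0.7], [0, 0, -0.5, 0, 0, 0, -0.7], [0, 0, -0.5, 0, 0, 0, -0.7], [0, 0, -0.5, 0, 0, -5.6, -0.7], [0, 0, -0.5, 0, 0, -5.6, -0.7], [0, 0, 0, 0, 0, -5.6, -0.7], [0, 0, 0, 0, 0, -5.65, -0.7], [0.37, -0.31, 0, 0, 0, 0, -0.7], [0.37, -0.31, 0, 0, 0, 0, -0.7], [0.37, -0.31, 0, 0, 0, 0, -0.7], [0.37, -0.31, 0, 0, 0, 0, -0.7], [0.37, -0.31, 0, 0, 0, 0, -0.7], [0.37, -0.31, 0, 0, 0, 0, -0.7], [0.37, -0.31, 0, 0, 0, 0, -0.7], [0.37, -0.31, 0, 0, 0, 0, -0.7], [0.37, -0.31, 0, 0, 0, 0, -0.7], [0.37, -0.31, 0, 0, 0, 0, -0.7], [0, 0, 0, 0, 0, 0, -0.7]],
  ],
)

```text
time_s: 8.5
position: [0.5838, -0.1027, 0.1407]
eef_rot: [[0.096, -0.995, 0.0], [-0.995, -0.096, -0.0], [0.0, -0.0, -1.0]]
contact_force: [-0.5, -0.9, -0.8]
finger_gap: 0.0147
finger_force: 38.9
```

>>> step_arm(
  commands=[
    [[0, 0, 0, 0, 0, 0, -0.6], [0, 0, 0, 0, 0, 0, -0.5], [0, 0, 0, 0, 0, 0, -0.42], [0, 0, 0, 0, 0, 0, -0.36], [0, 0, 0, 0, 0, 0, -0.32], [0, 0, 0, 0, 0, 0, -0.3], [0, 0, 0, 0, 0, 0, -0.3], [0, 0, 0, 0, 0, 0, -0.3]],
  ],
  force=20,
)

```text
time_s: 9.3
position: [0.582, -0.1012, 0.1413]
eef_rot: [[0.098, -0.995, -0.0], [-0.995, -0.098, -0.0], [0.0, 0.0, -1.0]]
contact_force: [0.4, 1.3, -0.9]
finger_gap: 0.0299
finger_force: 4.2
```

```bash
cat > m.py <<'E'
from h import *
import sys
s=arm.sense(); p,d=arm.camera("wrist"); cal=arm.calibration("wrist"); cv2.imwrite(f"pics/{sys.argv[1]}.png",p)
R=np.array(s["eef_rot"]);T=np.array(s["position"])
print(s["time_s"],T.round(4),R[:,0].round(3),"gap",s["finger_gap"],s["contact_force"],s["finger_force"])
hsv=cv2.cvtColor(p,cv2.COLOR_BGR2HSV)
def blobs(nm,lo,hi,mn,vmax=480):
    m=cv2.inRange(hsv,lo,hi); m[vmax:]=0
    n,l,st,ce=cv2.connectedComponentsWithStats(m)
    for i in range(1,n):
        if st[i,4]>mn:
            dd=d[l==i]; X=pt(cal,*ce[i],np.median(dd[dd>0]))
            print(nm,st[i],ce[i].round(1),X.round(4),"tool mm",((X-T)@R*1e3).round(1))
blobs("tip",(105,70,30),(130,255,255),80,300)
blobs("orange",(3,130,60),(20,255,255),60)
E
python3 m.py w3
```

```text
9.3 [ 0.582  -0.1012  0.1413] [ 0.098 -0.995  0.   ] gap 0.029911288407694987 [ 0.35360361  1.32871182 -0.90151943] 4.205583014991134
tip [570  16  44  14 385] [592.  23.] [ 0.4318 -0.2358  0.0092] tool mm [119.2 162.7 132.1]
tip [ 356   77   18   79 1139] [364.6 115.8] [ 0.5754 -0.1685  0.1591] tool mm [ 66.3  13.2 -17.8]
tip [ 250   78   22   79 1207] [260.6 117.2] [ 0.605  -0.1652  0.1589] tool mm [ 65.9 -16.6 -17.6]
orange [293  95  27  29 555] [305.9 109.2] [ 0.5956 -0.1697  0.0446] tool mm [69.5 -6.8 96.7]
```

View pics/w3.png

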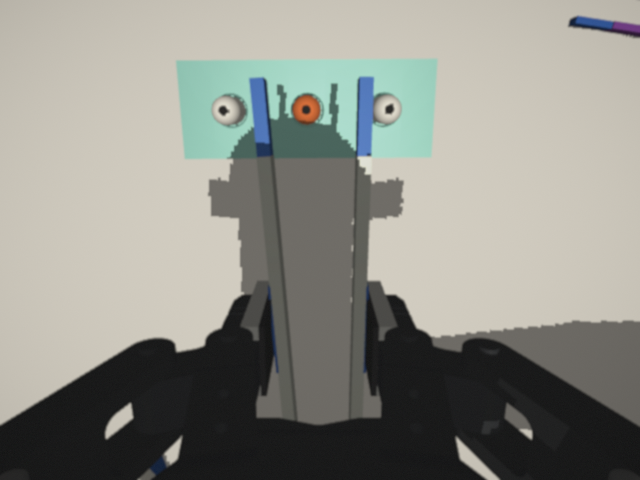

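The steel tongs are held level and partly open, with tips at (261,117) and (365,116). The orange dome at (306,109) sits between them, and the whites at (228,110) and (386,109) lie outside. The dome is 6–7 mm to tool -y and 3.5 mm ahead, so I'll correct, go down halfway and look again.

>>> step_arm(
  commands=[
    [[0.07, -0.13, 0.2, 0, 0, 0, -0.3], [0, 0, 0.3, 0, 0, 0, -0.3], [0, 0, 0.4, 0, 0, 0, -0.3], [0, 0, 0.4, 0, 0, 0, -0.3], [0, 0, 0.3, 0, 0, 0, -0.3], [0, 0, 0, 0, 0, 0, -0.3], [0, 0, 0, 0, 0, 0, -0.3]],
  ],
)

```text
time_s: 10.05
position: [0.5892, -0.1043, 0.0609]
eef_rot: [[0.098, -0.995, -0.001], [-0.995, -0.098, -0.0], [0.0, 0.001, -1.0]]
contact_force: [0.3, -0.9, 0.0]
finger_gap: 0.0303
finger_force: 4.2
```

```bash
python3 m.py w4
```

```text
10.05 [ 0.5892 -0.1043  0.0609] [ 0.098 -0.995  0.   ] gap 0.030270990692516632 [ 0.3121113  -0.91281862  0.04792872] 4.205496002105065
tip [ 356   77   17   79 1113] [364.5 116.2] [ 0.583  -0.1714  0.0795] tool mm [ 66.1  12.8 -18.5]
tip [ 250   78   23   79 1231] [260.8 117. ] [ 0.6126 -0.1683  0.0792] tool mm [ 65.9 -17.  -18.3]
orange [ 298   96   42   43 1265] [318.3 117.1] [ 0.5961 -0.1697  0.0453] tool mm [65.7 -0.5 15.6]
```

View pics/w4.png

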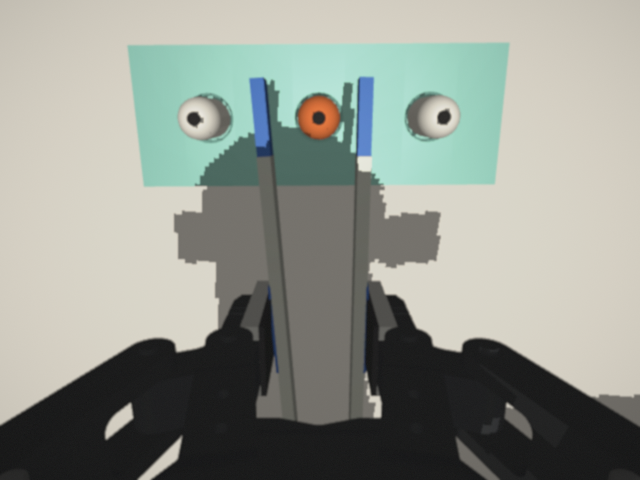

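The dome at (318,117) is midway between the tips (tool x 65.7, y -0.5 mm) with the white domes well clear. I'll lower the tips to about 32 mm height, then squeeze.

>>> step_arm(
  commands=[
    [[0, 0, 0.2, 0, 0, 0, -0.3], [0, 0, 0.3, 0, 0, 0, -0.3], [0, 0, 0.2, 0, 0, 0, -0.3], [0, 0, 0.17, 0, 0, 0, -0.3], [0, 0, 0, 0, 0, 0, -0.3], [0, 0, 0, 0, 0, 0, -0.35], [0, 0, 0, 0, 0, 0, -0.4], [0, 0, 0, 0, 0, 0, -0.45], [0, 0, 0, 0, 0, 0, -0.5], [0, 0, 0, 0, 0, 0, -0.6], [0, 0, 0, 0, 0, 0, -0.7], [0, 0, 0, 0, 0, 0, -0.7], [0, 0, 0, 0, 0, 0, -0.7], [0, 0, 0, 0, 0, 0, -0.7]],
  ],
  force=28,
)

```text
time_s: 11.5
position: [0.5893, -0.104, 0.0181]
eef_rot: [[0.099, -0.995, 0.001], [-0.995, -0.099, -0.0], [0.0, -0.001, -1.0]]
contact_force: [0.8, 0.5, 1.2]
finger_gap: 0.023
finger_force: 27.5
```

Gap 23 mm means the arms are parallel on the dome, so it is pinched. Lifting by 13 cm.

>>> step_arm(
  commands=[
    [[0, 0, -0.1, 0, 0, 0, -0.7], [0, 0, -0.2, 0, 0, 0, -0.7], [0, 0, -0.2, 0, 0, 0, -0.7], [0, 0, -0.3, 0, 0, 0, -0.7], [0, 0, -0.3, 0, 0, 0, -0.7], [0, 0, -0.3, 0, 0, 0, -0.7], [0, 0, -0.3, 0, 0, 0, -0.7], [0, 0, -0.3, 0, 0, 0, -0.7], [0, 0, -0.3, 0, 0, 0, -0.7], [0, 0, -0.2, 0, 0, 0, -0.7], [0, 0, -0.1, 0, 0, 0, -0.7], [0, 0, 0, 0, 0, 0, -0.7], [0, 0, 0, 0, 0, 0, -0.7], [0, 0, 0, 0, 0, 0, -0.7]],
  ],
)

```text
time_s: 12.9
position: [0.5883, -0.1041, 0.1469]
eef_rot: [[0.098, -0.995, -0.002], [-0.995, -0.098, 0.0], [-0.0, 0.002, -1.0]]
contact_force: [0.2, 0.5, -0.6]
finger_gap: 0.0232
finger_force: 27.5
```

```bash
python3 m.py w5; python3 - <<'E'
from h import *
a=cv2.imread("pics/w5.png"); p,_=arm.camera("scene"); q=cv2.resize(p[180:380,220:440],(400,364))
b=cv2.resize(a[40:200,220:420],(400,320)); out=np.hstack([q[:320],b]); cv2.imwrite("pics/fin.png",out)
E
```

```text
12.9 [ 0.5883 -0.1041  0.1469] [ 0.098 -0.995 -0.   ] gap 0.023155356466021175 [ 0.17741036  0.47591894 -0.59481725] 27.46300756931305
tip [573  25  43  13 357] [594.4  31. ] [ 0.4319 -0.2359  0.0092] tool mm [115.8 168.4 138. ]
tip [ 277   78   16   78 1112] [283.9 116.6] [ 0.6048 -0.1689  0.1639] tool mm [ 66.1 -10.  -17. ]
tip [ 343   78   15   78 1046] [350.5 116.6] [ 0.5857 -0.1707  0.164 ] tool mm [ 66.1   9.2 -17.1]
orange [ 291   89   54   57 2214] [317.3 117.2] [ 0.5952 -0.1697  0.1729] tool mm [ 66.   -0.4 -26. ]
```

View pics/fin.png

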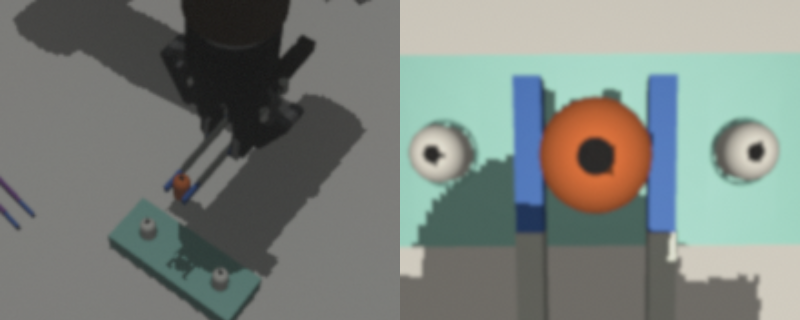

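The orange dome is pinched between the blue tips, with its top at 0.173 m and its underside at about 0.147 m. Both white domes are still in their pockets. Handing in.

```bash
python3 -c "
from station import arm
print(arm.sign_off())"
```

```text
the job is handed in; nothing more can be done
None
```

The tongs were pulled out of the sleeve and now hold the orange dome pinched between their tips, its underside about 15 cm above the shelf; the gripper did not touch the dome, the white domes stayed in the tray, and the job was handed in at about 13 s.

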